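# Secure the turn latch with an R-clip

### The arm

A 6-joint arm with a two-finger parallel gripper is mounted at the origin on the work surface. World frame = base frame: x ahead of the robot, y to its left, z up, the work surface at z = 0. Lengths are in m, angles in degrees, forces in N, time in s.
With the tool pointing down it reaches from about 0.35 to 0.875 m from the base axis. Payload 4.2 kg.
Tool frame: the origin (TCP) lies midway between the tips of the shut fingers; the grasp point (between the pads) lies 19 mm behind it; z points along the fingers, y is the line along which they close (so a half turn about z gives the same grasp; the last joint's range is limited). The gripper opens to 87 mm and grips with 3 to 60 N. Pads are 19 mm wide; open, the fingers measure 117 mm over their backs; the gripper's body (75 mm by 190 mm) begins 51 mm behind the grasp point.
Start: joints at [81.394, 22.042, 0.453, 0, -68.411, -14.817], TCP at [0.248, 0.573, 0.223] pointing down, gripper open.
Joint ranges: [-179.83, 179.83], [-69.29, 118.12], [-61.27, 80.66], [-181.25, 117.63], [-171.15, -9.14], [-177.46, 177.46]. Speed limits (degrees/s): [159.86, 159.86, 180, 180, 180, 180].

### API

Orientations are given as [roll, pitch, yaw] about the fixed x, y, z axes, in that order (R = Rz(yaw) Ry(pitch) Rx(roll)).
In Python, from workcell import env gives the robot as it stands. The module is installed in compiled form; this text tells all that it offers. Calls block until the motion is done:
- env.goto(position, orientation): joint-space move of the TCP to a pose.
- env.move_straight(position, rotation=None, rate=0.15, force_limit=None): straight line of the TCP; rotation=None keeps the orientation; rate is the mean speed in m/s. With force_limit (N) it stops when the force on the tool has changed by that much, and returns True; else False.
- env.set_joints(angles): joint-space move.
- env.gripper_to(opening, grasp_force=None): opening from 0.0 (shut) to 1.0 (fully open); grasp_force is the grip in N (None keeps the last); returns when the fingers have stopped.
- env.dwell(seconds).
- env.inverse_kinematics(position, orientation): joint angles nearest the present ones, or None.
- env.read_state(): the state.
- env.grab_frame(name): name is "scene" or "top" or "wrist"; returns a dict with "image" (420x560x3 uint8, blue, green, red), "fx", "fy", "cx", "cy" (pixels), "D" ([k1, k2, p1, p2, k3] as OpenCV has them; the pictures are not rectified), "position" and "orientation" of the camera in the world. Camera axes: x right, y up, looking along -z (the intrinsics and any distortion apply to the point x, -y, -z); pixel columns grow to the right and rows downward; lengths in m; the calibration is good to about 2 mm. A picture is of the moment at which its call begins. There is no depth.
A pose or a line that the arm cannot do raises env.Unreachable and nothing moves.
- env.close_job(): hands the job in; it is judged then, once.
Trained networks look in a picture, given as the dict that the camera call returned (one of the last four; its "shot" number tells which), for a name from the list of things; names that differ only in an ending like _2 or _b are one class to them, and where a whole thing is asked for, a point or a joint stands for the part that bears it (a point fixed in the world has none). Each returns a list of dicts, best first, with "score" (0 to 1); they miss things now and then, are a little off and sometimes report something else, mostly with a low value. They report only what shows in the picture. A call takes as long as a camera call. They do not tell look-alikes from the thing itself.
- env.search_frame(picture, thing): "xyz" ([x, y, z] in m, in world coordinates, good to about 4 mm: the middle of the surface that is visible of it).
- env.trace(picture, thing): "mask" (420x560 bool, what is visible of it).
The state is a dict: "clock": time; "joint_positions": joint angles; "qvel": joint speeds; "joint_torque": joint torques, N m; "position": TCP position; "tool_rot": TCP orientation; "force": force on the tool from outside, world axes, zero at the start; "wrist_torque": the same for the moment, N m; "opening": opening from 0.0 (shut) to 1.0 (fully open); "finger_force": force on a finger pad.
Only numpy, scipy, OpenCV 4.12 (cv2) and the standard library are available. Lean on these libraries where they do the work, as an engineer would, in place of code of your own. Each camera call takes 0.05 s, during which the arm holds its last target. There are 200 camera calls.

### The job

On the demonstration latch, first turn the black-knobbed handle until it stands upright, which brings the cross-hole in the shaft end vertical. Then take the R-clip with the red grip out of the display block and push its straight leg down through the cross-hole, its bent leg riding over the side of the shaft, until the grip rests fully home on the shaft; let go and leave the handle upright. Leave the blue clip in its slot and do not disturb the padlocks, the screwdriver or the oil bottle.

Things in the scene. Friction and masses are not known exactly. Their poses are not given: they have to be found in the camera images.
- shaft (a joint): Turn of the latch shaft and handle, rad. 0 = handle straight up, cross-hole vertical; negative = handle leaning to the latch's -x side (towards the robot). Starts at -1.25 to -0.6. No stop or detent at 0 (ends: -1.45, +0.5); a friction bearing (0.22 N m) holds it where it is left. The leg enters only within about 0.1 rad of upright.
- knob (a point): Centre of the black knob at the end of the handle (12 mm steel bar): a disc 30 mm across and 26 mm thick, its flat faces looking along the shaft. It lies 95 mm from the shaft axis and 160 mm along the shaft from the hole. Pinched from above on its flat faces, it can be led round in an arc about the shaft axis and turns between the fingers.
- hole (a point): Centre of the cross-hole, on the axis of the level steel shaft (24 mm diameter), 85 mm above the counter, 22 mm from its free end. y axis: along the shaft, pointing away from the handle; z axis: along the hole, up when the handle is upright. The hole is 9 (x) by 10 mm (y) and goes right through; its mouth is 12 mm above this point. Free space below: 73 mm.
- latch: The fixed latch: grey base plate 130 (x) by 230 (y) by 12 mm, two aluminium bearing blocks 100 mm high, dark keeper cheeks, yellow dog on the shaft. Origin under the plate's middle; the level y axis runs along the shaft, whose axis is 85 mm above the origin. Hole at (0, 75, 85) mm; the knob swings in the plane y = -85 mm; nearest block 39 mm from the hole.
- red_clip_grip (a point): Middle of the red R-clip's flat grip (red plastic filling the wire loop): 42 mm wide along its x, 16 mm thick along y, 44 mm high along z (up); its underside is 22 mm below this point. Legs point down, in the x-z plane. At the start it stands in a slot of the display block, underside on the block's top (78 mm high).
- red_clip_seat (a point): Point on the axis of the red clip's straight leg, 12 mm below the grip's underside (34 mm straight below the grip's middle). It coincides with the hole's centre when the clip is home: underside on top of the shaft, the clip's y axis parallel to the shaft (either way round). Axes as the grip's.
- red_clip_tip (a point): Lower end of the red clip's straight leg: 6 mm round wire with a round tip, running straight down along z to 66 mm below the grip's underside, straight below the grip's middle.
- red_clip_hump (a point): Inward hump of the red clip's bent leg, 27 mm below the grip's underside, 12 mm to the +x side of the straight leg; 6 mm wire, the leg ends 51 mm below the underside, flared outwards. The bent leg is a spring: the hump rides out over the shaft under about 3 to 8 N of downward push and snaps in beyond it.
- red_clip: The whole red R-clip, 110 mm long, about 60 to 100 g; origin on the straight leg's axis at the level of the grip's underside. Axes as the grip's.
- blue_clip_grip (a point): Middle of the grip of the blue R-clip, same size as the red one, in the other slot (90 mm away); it stays there.
- rack: Fixed wooden display block, 70 (x) by 170 (y) by 78 mm high, origin under its middle, with two through slots 90 mm apart along its y, 33 mm by 10.5 mm; a clip stands in each with its x axis along the block's x. Which clip is in which slot varies.
- lock_blue: Loose blue padlock, 26 by 50 by about 70 mm high, standing between the latch and the robot; origin under its middle. To be left alone.
- lock_green: Loose green padlock, 26 by 50 by 70 mm, standing between the robot and the gap from latch to block. To be left alone.
- lock_brass: Loose brass padlock, 28 by 60 by 84 mm, beyond the task's things. To be left alone.
- screwdriver: Loose screwdriver, 190 mm, lying beyond the display block. To be left alone.
- oil: Loose yellow oil bottle, 44 mm diameter, 120 mm high, beyond the latch. To be left alone.
Things that resemble listed ones, but are neither listed nor needed, are in the scene too. What is shaped like the red_clip but orange is not meant.

How it is judged:
By the outcome, as a careful person would: the job done as asked, in the order asked, and still so for the second after the job is handed in, with the robot touching nothing.
It also fails if it takes over 62 s, if anything falls off the work surface, if the arm or the gripper's body presses on something with over 40 N, if the wrist force passes 120 N, or if a joint passes its speed limit or range.

## Working session

There is one attempt and no reset: what is moved stays moved. The work goes in short steps, each a Python script; the robot and the scene stay as the last script left them, time stands still between calls to the robot, and variables do not carry over. Pictures are saved under pics/ and viewed, at most 12 in all, crops included, and the job is handed in when it is done.

```bash
mkdir -p pics; python3 - <<'E'
from workcell import env
import cv2, numpy as np
ims=[]
for c in ["scene","top"]:
    f=env.grab_frame(c); cv2.imwrite(f"pics/{c}0.png",f["image"])
    print(c,np.round(f["position"],3),np.round(f["orientation"],1),f["fx"],f["D"])
    for t in ["knob","hole","latch","red_clip_grip","red_clip","blue_clip_grip","rack","lock_blue","lock_green","lock_brass","screwdriver","oil","shaft"]:
        r=env.search_frame(f,t)
        print(t,[(np.round(d["xyz"],3).tolist(),round(d["score"],2)) for d in r[:4]])
print(env.read_state()["clock"],env.read_state()["tool_rot"])
E
```

```text
scene [ 1.306 -0.052  0.734] [49.   1.1 79. ] 402.96617974952363 [0.00930425 0.         0.         0.         0.        ]
knob [([0.537, -0.218, 0.099], 0.98)]
hole [([0.535, -0.214, 0.097], 0.65), ([0.54, 0.216, 0.107], 0.51)]
latch [([0.548, -0.161, 0.011], 0.63)]
red_clip_grip [([0.453, 0.449, 0.007], 0.66), ([0.389, 0.316, 0.013], 0.63), ([0.542, 0.218, 0.107], 0.4)]
red_clip [([0.452, 0.445, 0.007], 0.74), ([0.393, 0.312, 0.011], 0.73), ([0.539, -0.219, 0.099], 0.66), ([0.54, 0.213, 0.111], 0.59)]
blue_clip_grip [([0.566, 0.296, 0.106], 0.68)]
rack [([0.56, 0.253, 0.065], 0.95)]
lock_blue [([0.424, -0.111, 0.039], 0.55)]
lock_green [([0.446, 0.022, 0.034], 0.88)]
lock_brass [([0.774, 0.041, 0.042], 0.66)]
screwdriver [([0.622, 0.182, 0.02], 0.91), ([0.538, -0.22, 0.098], 0.44)]
oil [([0.793, -0.123, 0.07], 0.77)]
shaft [([0.537, -0.22, 0.098], 0.67), ([0.793, -0.123, 0.071], 0.47), ([0.424, -0.109, 0.039], 0.26)]
top [0.466 0.076 1.144] [  6.7  -0.2 -91.4] 380.2610208952081 [0.03206969 0.         0.         0.         0.        ]
knob [([0.523, -0.177, 0.096], 0.69), ([0.436, 0.03, 0.044], 0.4)]
hole [([0.528, -0.179, 0.098], 0.75)]
latch [([0.525, -0.157, 0.014], 0.64)]
red_clip_grip [([0.445, 0.448, 0.018], 0.76), ([0.388, 0.317, 0.013], 0.51), ([0.526, 0.216, 0.115], 0.39)]
red_clip [([0.384, 0.318, 0.014], 0.71), ([0.439, 0.451, 0.013], 0.71)]
blue_clip_grip [([0.552, 0.302, 0.116], 0.43)]
rack [([0.536, 0.255, 0.076], 0.64)]
lock_blue [([0.409, -0.109, 0.04], 0.59), ([0.521, 0.217, 0.116], 0.49)]
lock_green [([0.438, 0.029, 0.041], 0.57)]
lock_brass [([0.757, 0.039, 0.045], 0.55), ([0.525, -0.157, 0.012], 0.47)]
screwdriver [([0.616, 0.178, 0.026], 0.71), ([0.523, 0.213, 0.117], 0.66)]
oil [([0.778, -0.117, 0.083], 0.64)]
shaft [([0.524, -0.178, 0.098], 0.81)]
1.4 [-1.79998465e+02  1.29987432e-04 -2.34229451e+01]
```

View pics/scene0.png

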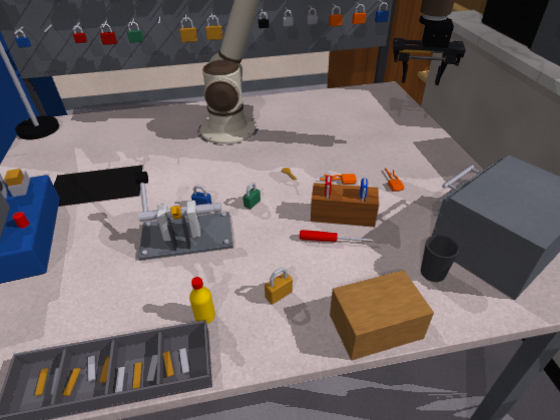

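View pics/top0.png

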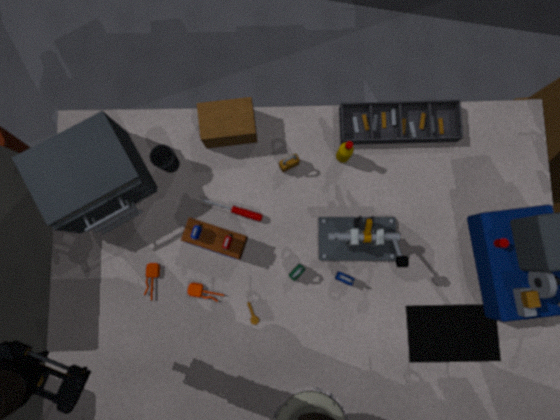

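The red clip is the upright one in the block, at scene (327,187) and top (228,242). The blue one is at scene (364,188) and top (196,232). The two orange look-alikes lie flat on the counter at top (152,271) and (195,290), so neither is standing in a slot. The knob is at scene (141,178) and top (402,261). The shaft's free end is at top (330,237).

Next I'll measure with my own code and take wrist views above the block and the latch.

```bash
cat > h.py <<'E'
from workcell import env
import cv2, numpy as np
from scipy.spatial.transform import Rotation as R
def rot(f): return R.from_euler("xyz",f["orientation"],degrees=True).as_matrix()
def K(f): return np.array([[f["fx"],0,f["cx"]],[0,f["fy"],f["cy"]],[0,0,1.]])
def ray(f,px):
    u=cv2.undistortPoints(np.array([[px]],float),K(f),np.array(f["D"]))[0,0]
    d=rot(f)@np.array([u[0],-u[1],-1.]); return np.array(f["position"]),d/np.linalg.norm(d)
def plane(f,px,z):
    o,d=ray(f,px); return o+d*(z-o[2])/d[2]
def proj(f,P):
    c=(np.atleast_2d(P)-np.array(f["position"]))@rot(f); c=c*[1,-1,-1]
    return cv2.projectPoints(c,np.zeros(3),np.zeros(3),K(f),np.array(f["D"]))[0][:,0]
def tri(obs):
    A=np.zeros((3,3));b=np.zeros(3)
    for f,px in obs:
        o,d=ray(f,px);M=np.eye(3)-np.outer(d,d);A+=M;b+=M@o
    return np.linalg.solve(A,b)
def blob(f,near,kind,r=25):
    h=cv2.cvtColor(f["image"],cv2.COLOR_BGR2HSV).astype(int)
    H,S,V=h[...,0],h[...,1],h[...,2]
    m={"red":((H<6)|(H>174))&(S>150)&(V>60),"blue":(H>100)&(H<130)&(S>130)&(V>50),"black":(V<25)}[kind].astype(np.uint8)
    n,l,s,c=cv2.connectedComponentsWithStats(m)
    k=[i for i in range(1,n) if s[i,4]>15 and np.hypot(*(c[i]-near))<r]
    return c[max(k,key=lambda i:s[i,4])] if k else None
E
python3 - <<'E'
from h import *
s=env.grab_frame("scene");t=env.grab_frame("top")
for n,a,b,k in [("red",(327,187),(228,242),"red"),("blue",(364,188),(196,232),"blue"),("knob",(141,178),(402,261),"black")]:
    p,q=blob(s,a,k),blob(t,b,k); print(n,p,q,np.round(tri([(s,p),(t,q)]),4) if p is not None and q is not None else None)
print("free end",plane(t,(330,237),.085),"elbow",plane(t,(387,238),.085))
print("plate",[plane(t,p,.012)[:2].round(3) for p in [(320,218),(396,218),(400,260),(319,261)]])
c=t["image"]; a=cv2.resize(c[205:275,180:260],None,fx=5,fy=5,interpolation=2); b=cv2.resize(c[205:275,315:415],None,fx=4.5,fy=5,interpolation=2)
cv2.imwrite("pics/c1.png",cv2.resize(np.hstack([a[:350],b[:350]]),(795,327)))
env.goto([.54,-.03,.36],[180,0,0])
f=env.grab_frame("wrist");cv2.imwrite("pics/w1.png",f["image"]); print(f["position"],f["orientation"],f["fx"],env.read_state()["clock"])
E
```

```text
red [327.95384615 184.56923077] [226.62790698 242.02325581] [0.5204 0.2204 0.0992]
blue [363.12       187.50666667] [195.86 232.24] [0.5494 0.3048 0.0975]
knob None [401.74509804 260.87254902] None
free end [ 0.52846861 -0.06475548  0.085     ] elbow [ 0.52206107 -0.22292518  0.085     ]
plate [array([ 0.59 , -0.047]), array([ 0.585, -0.274]), array([ 0.46 , -0.278]), array([ 0.463, -0.039])]
[ 0.6115406  -0.02895831  0.52191977] [-1.49218893e+01  2.41894802e-02 -8.98973956e+01] 310.8486109492821 3.9833
```

View pics/c1.png

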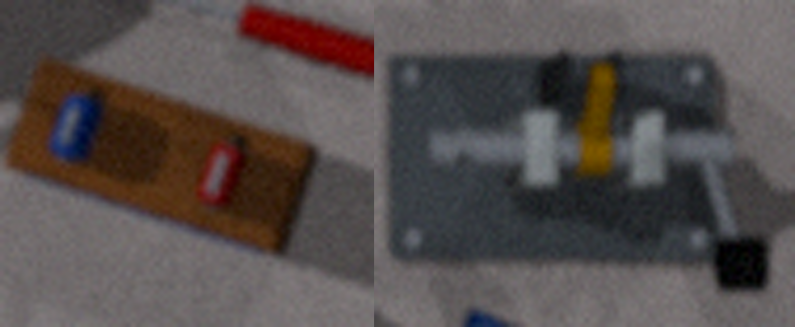

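View pics/w1.png

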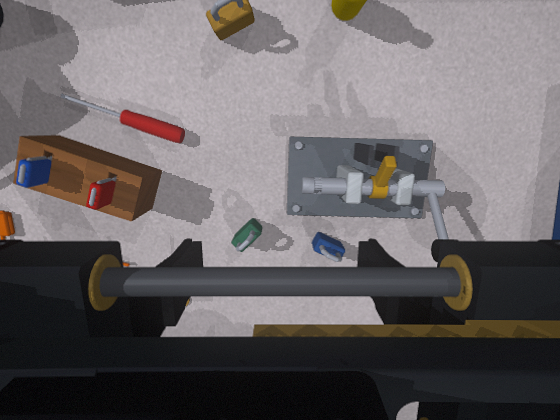

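The enlarged crop confirms the red clip: deep red, upright in the right-hand slot at top (228,242), with the blue one at (196,232). In the wrist view the plate corners are near (289,137), (434,140) and (287,214), and the shaft's free end is at (303,185). The knob is hidden by the gripper. I'll look from closer to the latch.

```bash
python3 - <<'E'
from h import *
env.goto([.42,-.17,.30],[180,0,0])
f=env.grab_frame("wrist");cv2.imwrite("pics/w2.png",f["image"])
print(f["position"],f["orientation"],proj(f,[[.42,-.17,.30],[.42,-.17,.319]]),f["cx"],f["cy"])
for n in ["knob","latch"]:
    r=env.trace(f,n)
    for d in r[:2]:
        ys,xs=np.nonzero(d["mask"]);print(n,d["score"],xs.mean(),ys.mean(),xs.min(),xs.max(),ys.min(),ys.max())
print(env.read_state()["clock"])
E
```

```text
[ 0.49222914 -0.16932093  0.46311692] [-1.47820581e+01  2.80201683e-04 -8.99253281e+01] [[280.80008861 260.39635004]
 [280.92065258 275.77174974]] 279.76600673062745 210.57338403827794
knob 0.78 291.2033830044301 104.9953685058397 182 367 40 176
knob 0.43 238.82694848084543 184.0211360634082 220 258 169 199
latch 0.73 274.901121637809 98.94288358924099 182 367 34 177
4.9333
```

View pics/w2.png

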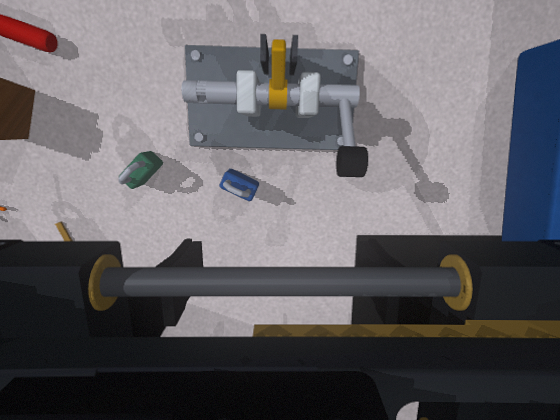

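The shaft's free end is at about (184,91), the shaft line passes through (320,94), and the plate corners are (186,45), (358,51) and (191,145). The knob is centred at (352,161). Next I'll fit the latch pose and handle angle.

```bash
python3 - <<'E'
from h import *
from scipy.optimize import least_squares
f=env.grab_frame("wrist"); t=env.grab_frame("top")
def W(p,q): 
    c,s=np.cos(p[2]),np.sin(p[2]); q=np.array(q); return np.c_[p[0]+c*q[:,0]-s*q[:,1],p[1]+s*q[:,0]+c*q[:,1],q[:,2]]
Q=[(.065,.115,.012),(.065,-.115,.012),(-.065,.115,.012),(0,.097,.085)]
U=np.array([(186,45),(358,51),(191,145),(184,91)])
Ut=np.array([(320,218),(396,218),(319,261),(329,237)])
kn=lambda th:[(.095*np.sin(th),-.085,.085+.095*np.cos(th))]
def res(p):
    return np.r_[(proj(f,W(p,Q))-U).ravel(),(proj(f,W(p,kn(p[3])))-(352,161)).ravel(),0.5*(proj(t,W(p,Q))-Ut).ravel(),(proj(t,W(p,kn(p[3])))-(401.7,260.9)).ravel()]
r=least_squares(res,[.525,-.157,-.02,-.9],x_scale=[.01,.01,.05,.1]);p=r.x
print(p,np.degrees(p[2]),np.round(r.fun,1)); print("hole",W(p,[(0,.075,.085)]),"knob",W(p,kn(p[3])))
np.save("latch.npy",p)
E
```

```text
[ 0.52929274 -0.15705901 -0.02967021 -0.76467794] -1.6999780118744232 [-1.3 -0.6  2.1 -0.3 -1.8  1.   0.4  0.8  0.1  0.5 -0.5 -1.2 -0.  -1.
  0.1 -0.9 -0.4 -0.6  0.8 -1. ]
hole [[ 0.53151768 -0.08209202  0.085     ]] knob [[ 0.46103115 -0.24007051  0.15355251]]
```

```bash
python3 - <<'E'
from h import *
p=np.load("latch.npy"); yaw=np.degrees(p[2]); o=[180,0,yaw]
c,s=np.cos(p[2]),np.sin(p[2])
def K_(th,dz=0):
    a,b=.095*np.sin(th),-.085
    return [p[0]+c*a-s*b,p[1]+s*a+c*b,.085+.095*np.cos(th)-.019+dz]
env.gripper_to(1.0)
env.goto(K_(p[3],.08),o)
print(env.move_straight(K_(p[3]),rate=.12,force_limit=15))
env.gripper_to(0.0,20); st=env.read_state(); print(st["opening"]*87,st["finger_force"],st["force"])
for th in np.linspace(p[3],0.0,9)[1:]:
    env.move_straight(K_(th),rate=.06)
    print(round(th,2),np.round(env.read_state()["force"],1),round(env.read_state()["opening"]*87,1))
env.gripper_to(0.7); env.move_straight(K_(0,.07),rate=.2)
x,y,z=K_(0,.07); env.goto([p[0]-.075,p[1]+.05,.27],o)
f=env.grab_frame("wrist");cv2.imwrite("pics/w3.png",f["image"]);print(env.read_state()["clock"])
print(proj(f,[[p[0]+c*a-s*b,p[1]+s*a+c*b,zz] for a,b,zz in [(0,.075,.097),(0,.097,.085),(0,-.085,.18)]]))
E
```

```text
False
25.519794024133287 20.004782960750163 [-0.6432296  -4.01874092 -0.9934166 ]
-0.67 [-1.1 -6.4 -0.7] 26.2
-0.57 [-3.  -3.6 -0.9] 25.4
-0.48 [-3.6 -4.5 -0.6] 25.8
-0.38 [-4.  -3.5  0.2] 25.7
-0.29 [-5.3 -3.7  2. ] 25.9
-0.19 [-3.9 -4.1  2.2] 25.8
-0.1 [-3.  -3.8  3.5] 25.8
0.0 [-3.2 -4.6  1.8] 25.9
12.125
[[254.25647323 122.21302716]
 [234.60373579 122.33593578]
 [452.58235115 120.43304415]]
```

View pics/w3.png

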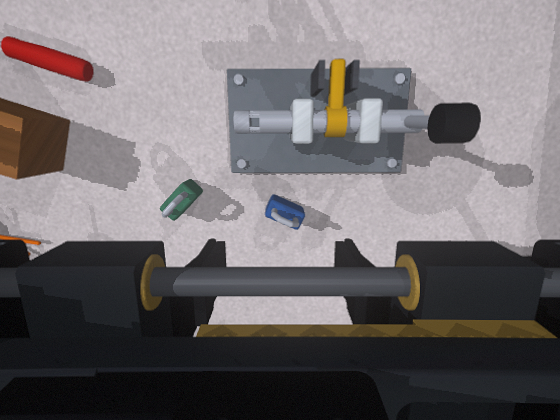

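The hole shows on top of the shaft at (254,122), exactly where predicted. The knob is at (454,123) against a prediction of (453,120), so the handle is within about 0.03 rad of upright. Next is the red clip.

```bash
cat >> h.py <<'E'
from scipy.optimize import minimize
def redhull(f,near,r=60):
    h=cv2.cvtColor(f["image"],cv2.COLOR_BGR2HSV).astype(int)
    m=(((h[...,0]<5)|(h[...,0]>175))&(h[...,1]>140)&(h[...,2]>50)).astype(np.uint8)
    n,l,s,c=cv2.connectedComponentsWithStats(m)
    k=max([i for i in range(1,n) if np.hypot(*(c[i]-near))<r],key=lambda i:s[i,4])
    pts=np.argwhere(l==k)[:,::-1]; return cv2.convexHull(pts.astype(np.float32))[:,0]
def fitbox(f,hull,x0,z,size=(.042,.016,.044)):
    B=np.array([[a,b,c] for a in(-.5,.5) for b in(-.5,.5) for c in(-.5,.5)])*size
    S=8; o=hull.min(0)-30; wh=((np.ptp(hull,0)+60)*S).astype(int)
    M=np.zeros((wh[1],wh[0]),np.uint8); T=M.copy(); cv2.fillPoly(T,[((hull-o)*S).astype(np.int32)],1)
    def cost(v):
        P=R.from_euler("z",v[2]).apply(B)+[v[0],v[1],z]
        m=M.copy(); cv2.fillPoly(m,[((cv2.convexHull(proj(f,P).astype(np.float32))[:,0]-o)*S).astype(np.int32)],1)
        return 1-(m&T).sum()/(m|T).sum()
    x0=np.array(x0); sim=np.vstack([x0,x0+[.006,0,0],x0+[0,.006,0],x0+[0,0,.1]])
    r=minimize(cost,x0,method="Nelder-Mead",options=dict(initial_simplex=sim,xatol=1e-4,fatol=1e-4)); return r.x,1-r.fun
E
python3 - <<'E'
from h import *
y=np.radians(-18.5); g=np.array([.5204,.2204])
q=g-.085*np.array([np.cos(y),np.sin(y)])
env.gripper_to(1.0)
env.goto([*q,.27],[180,0,-18.5])
f=env.grab_frame("wrist");cv2.imwrite("pics/w4.png",f["image"])
px=proj(f,[[*g,.1]])[0]; hl=redhull(f,px); print(px,hl.min(0),hl.max(0))
v,s=fitbox(f,hl,[*g,y],.1); print(v,np.degrees(v[2]),s); np.save("clip.npy",v)
B=np.array([[a,b,c] for a in(-.021,.021) for b in(-.008,.008) for c in(-.022,.022)])
im=f["image"].copy()
for u in proj(f,R.from_euler("z",v[2]).apply(B)+[v[0],v[1],.1]): cv2.circle(im,tuple(int(a) for a in u),1,(0,255,0),-1)
cv2.imwrite("pics/w4.png",np.hstack([cv2.resize(im,(420,315)),cv2.resize(im[int(px[1])-60:int(px[1])+60,int(px[0])-60:int(px[0])+60],(315,315))]))
print(env.read_state()["clock"])
E
```

```text
[280.06226527 114.06649191] [274.  91.] [289. 128.]
[ 0.52050817  0.21877902 -0.27088092] -15.520333275718757 0.7039651606745148
14.2667
```

View pics/w4.png

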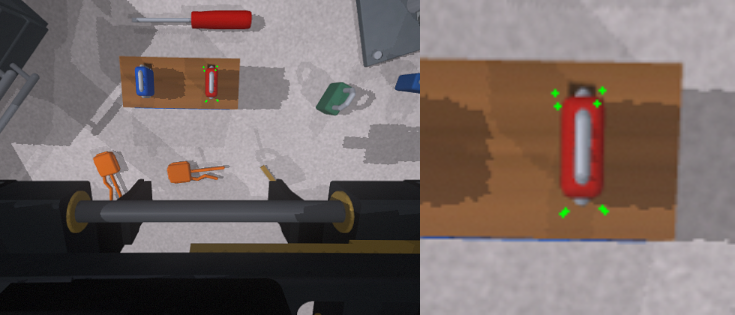

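The red clip's grip is centred near wrist (281,109), with the wire loop on top running along the image rows. The block edges are tilted about 0.9° from the tool, so its yaw is about −19.4°. I'll grasp there, lift, and check the leg in the hand over the hole.

```bash
python3 - <<'E'
from h import *
p=np.load("latch.npy"); hole=np.array([p[0]-np.sin(p[2])*.075,p[1]+np.cos(p[2])*.075])
f=env.grab_frame("wrist"); yw=-19.4
a=plane(f,(281.5,109.2),.112); print("wrist est",a)
g=a[:2]
env.goto([*g,.16],[180,0,yw])
print(env.move_straight([*g,.087],rate=.1,force_limit=12))
env.gripper_to(0.0,40); st=env.read_state(); print(st["opening"]*87,st["finger_force"],np.round(st["force"],1))
print(env.move_straight([*g,.212],rate=.12,force_limit=25),np.round(env.read_state()["force"],1))
env.goto([*hole,.202],[180,0,np.degrees(p[2])])
f=env.grab_frame("wrist");cv2.imwrite("pics/w5.png",f["image"])
st=env.read_state();print(st["position"],st["clock"],st["opening"]*87,np.round(st["force"],1))
tcp=np.array(st["position"]); print("tip/underside pred",proj(f,[tcp+[0,0,-.075],tcp+[0,0,-.009],tcp+[0,0,-.04]]),"hole pred",proj(f,[[*hole,.097]]))
E
```

```text
wrist est [0.52391666 0.21751765 0.112     ]
False
15.799610687501168 39.99994701705873 [-0.4  0.1  0.5]
False [-0.6 -0.3 -1.8]
[ 0.53184237 -0.08121597  0.20188434] 19.3583 15.452931309449838 [ 0.2  0.1 -0.5]
tip/underside pred [[279.907523   220.54147904]
 [279.90324031 252.7110906 ]
 [279.9055645  235.20679609]] hole pred [[280.90355519 211.18675067]]
```

View pics/w5.png

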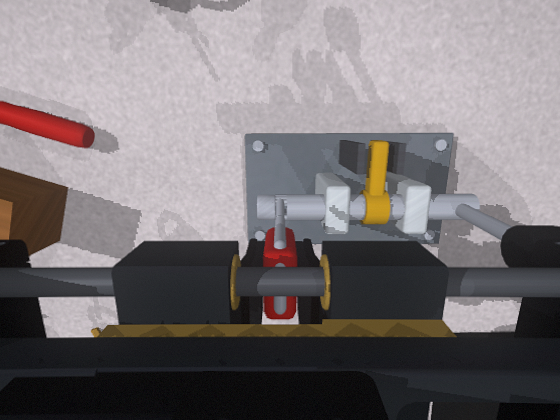

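```bash
python3 - <<'E'
from h import *
im=cv2.imread("pics/w5.png"); cv2.imwrite("pics/w5c.png",cv2.resize(im[180:260,230:340],(792,576),interpolation=cv2.INTER_CUBIC))
f=env.grab_frame("wrist");tcp=np.array(env.read_state()["position"])
print(proj(f,[tcp+[.012,0,-.036],tcp+[.02,0,-.06],tcp+[.024,0,-.06],tcp+[.003,0,-.075]]))
E
```

```text
[[279.68032192 220.22336838]
 [279.40163928 200.37772982]
 [279.24807879 195.03761012]
 [280.03214581 216.98627827]]
```

View pics/w5c.png

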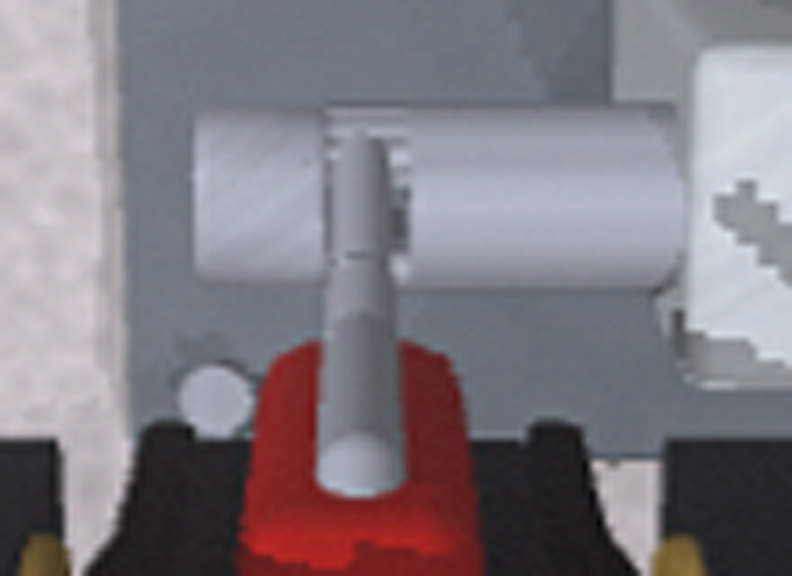

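The bent leg, on the camera side, hides the straight leg. Its end is at (280.3,198.7), and the hole recess is centred at column 281.0. I'll align those, then descend while watching the force, with a small search if the tip lands on the shaft.

```bash
python3 - <<'E'
from h import *
p=np.load("latch.npy"); hole=np.array([p[0]-np.sin(p[2])*.075,p[1]+np.cos(p[2])*.075])
f=env.grab_frame("wrist"); tcp=np.array(env.read_state()["position"])
yl=plane(f,(280.3,198.7),tcp[2]-.06)[1]; yh=plane(f,(281.0,211),.097)[1]
print("leg y",yl,"tcp",tcp,"hole y seen",yh,"fit",hole)
tx,ty=hole[0]-.0004, (yh+hole[1])/2-(yl-tcp[1]); print(tx,ty)
env.move_straight([tx,ty,.178],rate=.1); env.dwell(.3)
e=np.array(env.read_state()["position"])-[tx,ty,.178]; print("err",e)
T=np.array([tx,ty])-e[:2]
found=False
for dx,dy in [(0,0),(-.002,0),(.002,0),(0,.0015),(0,-.0015)]:
    env.move_straight([T[0]+dx,T[1]+dy,.176],rate=.1)
    hit=env.move_straight([T[0]+dx,T[1]+dy,.160],rate=.03,force_limit=4)
    st=env.read_state(); print(dx,dy,hit,np.round(st["position"],4),np.round(st["force"],1),st["clock"])
    if not hit or st["position"][2]<.166: found=True;break
    env.move_straight([T[0]+dx,T[1]+dy,.178],rate=.08)
print(found)
f=env.grab_frame("wrist");cv2.imwrite("pics/w6.png",cv2.resize(f["image"][150:270,200:360],(800,600),interpolation=cv2.INTER_CUBIC))
E
```

```text
leg y -0.08158464330760257 tcp [ 0.53187174 -0.08101645  0.2019702 ] hole y seen -0.08168710548575443 fit [ 0.53151768 -0.08209202]
0.5311176838021466 -0.08132136594359468
err [3.05366276e-04 2.78962593e-05 5.41225137e-04]
0 0 False [ 0.5311 -0.0813  0.1599] [ 1.5  0.  -2.2] 21.0833
True
```

```bash
python3 - <<'E'
from h import *
st=env.read_state(); x,y,z=st["position"]
x-=.0004  # ease the lateral push
for zt in [.145,.135,.128,.122,.117,.112,.108,.104]:
    hit=env.move_straight([x,y,zt],rate=.04,force_limit=22)
    st=env.read_state(); print(zt,hit,np.round(st["position"],4),np.round(st["force"],1),round(st["opening"]*87,1),round(st["clock"],1))
    if hit: break
f=env.grab_frame("wrist");cv2.imwrite("pics/w6.png",f["image"])
E
```

```text
0.145 False [ 0.5312 -0.0811  0.1446] [ 4.3 -0.2 -3.8] 15.6 21.7
0.135 False [ 0.5312 -0.0812  0.1346] [ 4.8 -0.3 -4. ] 15.9 22.1
0.128 False [ 0.5313 -0.0812  0.1279] [ 4.6 -0.2 -0.9] 15.7 22.4
0.122 False [ 0.5314 -0.0811  0.1213] [ 6.5 -0.6 -2.1] 15.9 22.7
0.117 False [ 0.5313 -0.0811  0.116 ] [ 7.4 -0.9 -3.1] 15.7 23.0
0.112 False [ 0.5313 -0.0811  0.111 ] [ 7.3 -0.3 -3.7] 15.6 23.2
0.108 False [ 0.5313 -0.0811  0.107 ] [ 6.9 -0.7 -4. ] 16.0 23.5
0.104 False [ 0.5316 -0.0812  0.1055] [2.3 0.2 9.8] 15.9 23.7
```

View pics/w6.png

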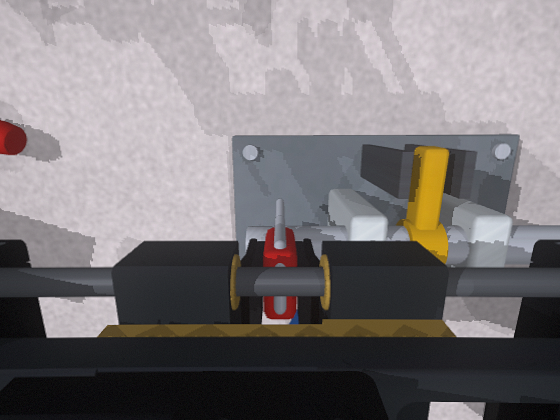

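Contact (+10 N upward) came at TCP z = 0.1055, which puts the grip's underside at 97 mm, on the shaft. I'll release, retreat straight up and look.

```bash
python3 - <<'E'
from h import *
x,y,z=env.read_state()["position"]
print(env.move_straight([x,y,.102],rate=.04,force_limit=8),np.round(env.read_state()["force"],1),env.read_state()["position"][2])
env.move_straight([x,y,env.read_state()["position"][2]+.001],rate=.05)
env.gripper_to(0.37); print(np.round(env.read_state()["force"],1))
x,y,z=env.read_state()["position"]
env.move_straight([x,y,.20],rate=.15); p=np.load("latch.npy")
env.goto([.44,-.10,.27],[180,0,np.degrees(p[2])]); env.dwell(.3)
f=env.grab_frame("wrist");s=env.grab_frame("scene");print(env.read_state()["clock"])
h=np.array([p[0]-np.sin(p[2])*.075,p[1]+np.cos(p[2])*.075])
kn=[p[0]-np.sin(p[2])*-.085,p[1]-np.cos(p[2])*.085,.18]
print("grip top pred",proj(f,[[*h,.141],[*h,.097]]),"knob pred",proj(f,[kn]),proj(s,[kn,[*h,.119]]))
a=f["image"][40:240,160:520]; c=s["image"][150:270,110:270]
cv2.imwrite("pics/w7.png",np.hstack([cv2.resize(a,(430,300)),cv2.resize(c,(370,300))]))
E
```

```text
False [-2.8  2.6 21.3] 0.10531387959279051
[ 0.  -0.3 -0.1]
26.625
grip top pred [[257.17233468 104.70928618]
 [260.19928648 107.68916117]] knob pred [[464.49752596 100.81013025]] [[135.16252598 184.82006872]
 [209.45517429 197.28915778]]
```

View pics/w7.png

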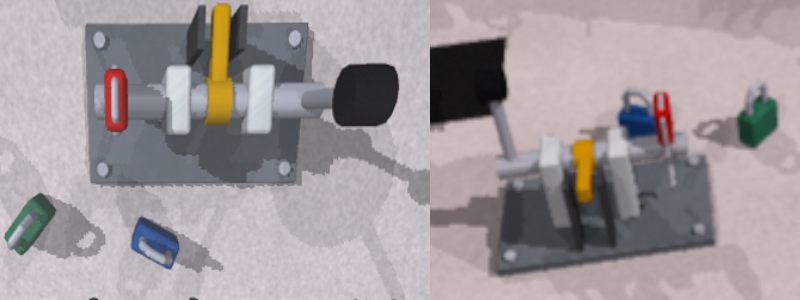

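The red clip sits upright on the shaft, with its grip at wrist (257,107) against a prediction of (257,105). The scene view shows the straight leg coming out below the shaft. The handle is upright, with the knob at (466,103) against a prediction of (464,101), and the padlocks are where they were.

```bash
python3 -c "
from workcell import env
print(env.close_job(), env.read_state()['clock'])"
```

```text
the job is handed in; nothing more can be done
the job is handed in; nothing more can be done
```

I turned the handle upright, pushed the red R-clip home through the cross-hole with its grip on the shaft, released it and handed the job in at about 27 s; the last pictures show it seated and the padlocks where they were, and the arm never went near the blue clip, screwdriver or oil bottle.

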